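# Finish the catch crib, then hold the port flap at its tipping point

### The arm

A 6-joint arm with a two-finger parallel gripper is mounted at the origin on a cart in front of the work surface, level with it; the furniture and walls round the work are solid. World frame = base frame: x ahead of the robot, y to its left, z up, the work surface at z = 0. Lengths are in m, angles in degrees, forces in N, time in s.
With the tool pointing down it reaches from about 0.3 to 0.75 m from the base axis. Payload 8.5 kg.
Tool frame: the origin (TCP) lies on the centre line of the jaws, within the pads' length; the fingertips stand 19 mm ahead of it and the grasp point (between the pads) is the TCP (env.tcp_to_tips is the z of the fingertips in the tool frame, in m); z points along the fingers, y is the line along which they close (so a half turn about z gives the same grasp; the last joint's range is limited). The gripper opens to 85 mm and grips with 20 to 120 N. Pads are 22 mm wide; open, the fingers measure 114 mm over their backs; the gripper's body (76 mm by 85 mm) begins 54 mm behind the grasp point. The pads swing forward as they close: fully open they stand 13 mm farther back than shut.
Start: joints at [-89.628, 21.807, 74.336, -0, 83.858, -12.336], TCP at [0.121, -0.537, 0.219] pointing down, gripper open.
Joint ranges: [-178.18, 178.18], [-50.72, 133.34], [12.68, 142.11], [-81.47, 261.47], [9.98, 163.14], [-165.26, 165.26]. Speed limits (degrees/s): [136.94, 136.94, 180, 180, 180, 180].

### API

Orientations are given as a 3x3 rotation matrix whose columns are the frame's x, y, z axes.
In Python, from rig import env gives the robot as it stands.
- The arm moves only by the tool servo_tool, never from a script. Its argument "steps" is a list of rows, each an object of numbers: "tx", "ty", "tz": the shift along the world's x, y, z in cm; "yaw": the turn about the world's z in degrees; "claw": the finger opening in cm, from 0 to 8.54. In form: [{"tx": .., "ty": .., "tz": .., "yaw": .., "claw": ..}, ...]. A call has 1 to 20 rows; each row shifts and turns the commanded pose from where the row before left it; what a row does not reach is not made up. A row lasts 1/10 s, in which the tool goes at most 50 mm and 8.59 degrees, less where a joint would pass 70% of its speed; a pose out of reach is approached as far as the arm can. A call with a gripper value outside its range is refused whole. The fingers move at their own pace and stop on an object; "newtons" is the grip in N (left out, the last holds). Time passes only in rows, so rows that do not move let the fingers close. It gives the time, the measured TCP pose, the force, the opening and the grip force at its end, in the units of the state.
- env.observe(): the state, without advancing time (a new reading comes with each control period).
- env.get_image(name): name is "side" or "top"; returns (picture, depth): 384x512x3 uint8, red, green, blue; 384x512 float32, m along the optical axis (not along the pixel's ray), 0 where there is no reading.
- env.camera_model(name): a dict with "fovy" (degrees; the focal length in pixels is half the picture's height over the tangent of half this angle, whatever the lens; pixels are square), "cx", "cy" (the principal point, pixels), "T" (4x4, takes a point from camera to world coordinates). Camera axes: x right, y down, z forward; pixel columns grow to the right and rows downward; lengths in m; the calibration is good to about 2 mm. A picture is of the moment at which its call begins. camera_model takes no time and is no camera call.
- env.close_job(): hands the job in; it is judged then, once.
The state is a dict: "time_s": time; "q": joint angles; "qvel": joint speeds; "joint_efforts": joint torques, N m; "position": TCP position; "tool_rot": TCP orientation; "ft_force": force on the tool from outside, world axes, zero at the start; "wrist_torque": the same for the moment, N m; "grip_width": finger opening in m; "gripper_force": force on a finger pad.
Only numpy, scipy, OpenCV 4.12 (cv2) and the standard library are available. Lean on these libraries where they do the work, as an engineer would, in place of code of your own. Each camera call takes 0.05 s, during which the arm holds its last target. There are 200 camera calls.

### The job

Finish the crib that is to catch the flap of the light port: lay the two loose slats flat on top as its third layer, crosswise to the slats beneath, centred and square, one straight above each of the two bottom slats, and let go of them. Then take the flap by its bar with the fingers, swing it up from the port to its balance point, where it stands straight up over its hinge, and finish the program still holding it there with the fingers, at rest, having never let it fall over onto the crib or drop back. Leave the crib's slats and everything else on the table where they are.

Things in the scene. Friction and masses are not known exactly. Their poses are not given: they have to be found in the camera images.
- slat_a_mid (a point): centre (half-way up) of a loose white plastic slat, 110 mm long (its x axis) x 16 mm wide (y) x 15 mm high (z), about 40 g, lying flat on the worktop to the left; the two loose slats are alike and either may go in either place
- slat_b_mid (a point): centre (half-way up) of a loose white plastic slat, 110 mm long (its x axis) x 16 mm wide (y) x 15 mm high (z), about 40 g, lying flat on the worktop to the left; the two loose slats are alike and either may go in either place
- crib_top (a point): top centre of the unfinished crib, 30 mm above the worktop; level axes x, y. Bottom layer: two white slats (110 x 16 x 15 mm) along x, centred at y = -35 and +35 mm; second layer: two along y, centred at x = -35 and +35 mm, tops at z = 0. Third-layer slats belong along x, centred at x = 0, y = -35 and +35 mm, their middles 7.5 mm above this point
- port: light port fixed to the worktop: base plate 150 (x) x 130 mm (y -30 to +100), a grey box with a round port, top 46 mm above the worktop, two hinge cheeks 66 mm high at x = -66 and +66 mm. Origin on the worktop under the middle of the hinge; the hinge axis runs along x, the flap closes towards +y, the crib stands on the -y side, about 115 mm away
- hinge_mid (a point): middle of the flap's hinge axis, 55 mm above the worktop; axes as port
- flap_bar (a point): middle of the round steel bar at the flap's free end: 10 mm thick, parallel to the hinge, 140 mm from it, 96 mm free between two thin arms, fixed in the flap, can turn between fingers that pinch it. 40 mm open gap between the bar and the flap's panel (and the port's box); nothing under it; 55 mm above the worktop at the start
- flap (a joint): angle of the flap (rad): dark steel frame with a window, 110 mm wide, 6 mm thick, about 0.18 kg, very free hinge. 0: level, closed on the port (start); grows as the bar rises and swings over towards the crib; 1.571: straight up, the balance point (weight symmetric about its plane); beyond, it falls over onto the crib (about 3.2)
- crib: the glued, fixed crib of the two lower layers; origin on the worktop under its centre, axes as crib_top; 30 mm high, 110 x 110 mm
- slat_a: the slat of slat_a_mid; origin at the centre of its underside
- slat_b: the slat of slat_b_mid; origin at the centre of its underside
- jar: small white jar with a green lid, 55 mm across, 76 mm tall; loose bystander, leave it alone; origin at the centre of its underside
- tape: roll of tape lying flat, 69 mm across, 19 mm high; loose bystander, leave it alone; origin at the centre of its underside
- vial: small glass vial with a white cap, 27 mm across, 58 mm tall; loose bystander, leave it alone; origin at the centre of its underside
- stopwatch: flat bench timer, 62 x 64 x 18 mm; loose bystander, leave it alone; origin at the centre of its underside
Mind the look-alikes: they are no part of the job. What is shaped like the slat_b but black or turquoise is not meant.

How it is judged (in metres and radians):
On the way, in this order (a step that is already met when the one before it is completed fails the run):
1. both loose slats lie crosswise on the crib as its third layer, let go, with the flap still closed (((x of slat_a_mid in the frame of crib_top between -0.015 and 0.015 m and y of slat_a_mid in the frame of crib_top between 0.023 and 0.047 m and z of slat_a_mid in the frame of crib_top between 0.0035 and 0.0115 m and angle between the x axis of each of slat_a_mid, slat_b_mid and the x axis of crib_top, either way round below 0.14 rad and angle between each of slat_a_mid, slat_b_mid's own z axis and vertical below 0.1 rad and x of slat_b_mid in the frame of crib_top between -0.015 and 0.015 m and y of slat_b_mid in the frame of crib_top between -0.047 and -0.023 m and z of slat_b_mid in the frame of crib_top between 0.0035 and 0.0115 m) or (x of slat_a_mid in the frame of crib_top between -0.015 and 0.015 m and y of slat_a_mid in the frame of crib_top between -0.047 and -0.023 m and z of slat_a_mid in the frame of crib_top between 0.0035 and 0.0115 m and angle between the x axis of each of slat_a_mid, slat_b_mid and the x axis of crib_top, either way round below 0.14 rad and angle between each of slat_a_mid, slat_b_mid's own z axis and vertical below 0.1 rad and x of slat_b_mid in the frame of crib_top between -0.015 and 0.015 m and y of slat_b_mid in the frame of crib_top between 0.023 and 0.047 m and z of slat_b_mid in the frame of crib_top between 0.0035 and 0.0115 m)) and contact force between the fingers and slat_a below 0.2 N and contact force between the fingers and slat_b below 0.2 N and linear speed of each of slat_a, slat_b below 0.02 m/s and value of joint flap below 0.15 rad), for 0.2 s.
2. the flap is on its way up in the fingers (value of joint flap above 0.6 rad and contact force between the fingers and flap above 0.3 N), for 0.05 s.
3. the fingers hold the flap at its balance point (value of joint flap between 1.491 and 1.651 rad and velocity of joint flap between -0.1 and 0.1 rad/s and contact force between the fingers and flap above 0.3 N and contact force between flap and slat_a below 0.1 N and contact force between flap and slat_b below 0.1 N and contact force between flap and crib below 0.1 N), for 0.2 s.
At the end, for the whole second after the job is handed in: The fingers hold the flap (over 0.3 N) at rest within 0.08 rad of straight up, clear of the crib; the slats lie released on the crib, one above each bottom slat: within 15 mm lengthwise, 12 mm sideways, 4 mm in height, 0.14 rad of square (all of step 3 and ((x of slat_a_mid in the frame of crib_top between -0.015 and 0.015 m and y of slat_a_mid in the frame of crib_top between 0.023 and 0.047 m and z of slat_a_mid in the frame of crib_top between 0.0035 and 0.0115 m and angle between the x axis of each of slat_a_mid, slat_b_mid and the x axis of crib_top, either way round below 0.14 rad and angle between each of slat_a_mid, slat_b_mid's own z axis and vertical below 0.1 rad and x of slat_b_mid in the frame of crib_top between -0.015 and 0.015 m and y of slat_b_mid in the frame of crib_top between -0.047 and -0.023 m and z of slat_b_mid in the frame of crib_top between 0.0035 and 0.0115 m) or (x of slat_a_mid in the frame of crib_top between -0.015 and 0.015 m and y of slat_a_mid in the frame of crib_top between -0.047 and -0.023 m and z of slat_a_mid in the frame of crib_top between 0.0035 and 0.0115 m and angle between the x axis of each of slat_a_mid, slat_b_mid and the x axis of crib_top, either way round below 0.14 rad and angle between each of slat_a_mid, slat_b_mid's own z axis and vertical below 0.1 rad and x of slat_b_mid in the frame of crib_top between -0.015 and 0.015 m and y of slat_b_mid in the frame of crib_top between 0.023 and 0.047 m and z of slat_b_mid in the frame of crib_top between 0.0035 and 0.0115 m)) and contact force between the fingers and slat_a below 0.2 N and contact force between the fingers and slat_b below 0.2 N and linear speed of each of slat_a, slat_b below 0.02 m/s); the arm keeps its last pose, push and grip.
It fails at once if the flap goes over past its balance point (more than 0.4 rad) (value of joint flap above 1.97 rad).
It fails at once if the flap is let fall back (faster than 6 rad/s) (velocity of joint flap below -6 rad/s).
It fails at once if a bystander is moved more than 30 mm (distance of any of jar, tape, vial, stopwatch from where it was at the start of the episode above 0.03 m).
It also fails if it takes over 67 s, if anything falls off the work surface, if the arm or the gripper's body presses on something with over 40 N, if the wrist force passes 120 N, or if a joint passes its speed limit or range.

## Working session

There is one attempt and no reset: what is moved stays moved. The work goes in short steps, Python scripts to look and compute and a tool call to move; the robot and the scene stay as the last step left them, time stands still between calls to the robot, and variables do not carry over. Pictures are saved under pics/ and viewed, at most 10 in all, crops included, and the job is handed in when it is done.

Besides the shell and the picture viewer there is one more tool, called by a JSON object that holds its "op" and its "data". servo_tool: Moves the arm, as the interface text tells. Its arguments: {"type":"object","properties":{"steps":{"type":"array"},"newtons":{"type":"number"}},"required":["steps"]}

```bash
mkdir -p pics; python3 - <<'E'
from rig import env
import cv2,numpy as np
for n in("top","side"):
    p,d=env.get_image(n); cv2.imwrite(f"pics/{n}0.png",p[:,:,::-1]); np.savez(f"{n}0.npz",p=p,d=d)
    m=env.camera_model(n); print(n,m["fovy"],m["cx"],m["cy"],np.round(m["T"],3).tolist(),(d>0).mean(), [k for k in m])
s=env.observe();print(s["time_s"],s["position"],s["tool_rot"],env.tcp_to_tips,s["ft_force"])
E
```

```text
top 43.16143734532095 255.2860711082999 193.8505276430403 [[0.024, -0.993, 0.111, 0.375], [-1.0, -0.024, -0.002, 0.043], [0.005, -0.111, -0.994, 1.646], [0.0, 0.0, 0.0, 1.0]] 0.9962717692057291 ['fovy', 'cx', 'cy', 'T']
side 43.16601505358142 260.7510100097785 192.69448796919136 [[-0.999, 0.034, -0.031, 0.594], [0.046, 0.625, -0.78, 1.159], [-0.007, -0.78, -0.626, 0.965], [0.0, 0.0, 0.0, 1.0]] 0.9961496988932291 ['fovy', 'cx', 'cy', 'T']
0.1 [ 0.1209763  -0.53625589  0.21798625] [[ 9.75504437e-01  2.19979756e-01 -1.71829439e-05]
 [ 2.19979595e-01 -9.75503624e-01  1.28746244e-03]
 [ 2.66453649e-04 -1.25970522e-03 -9.99999171e-01]] 0.019 [ 0.60183748  0.50091262 -0.33064505]
```

View pics/top0.png

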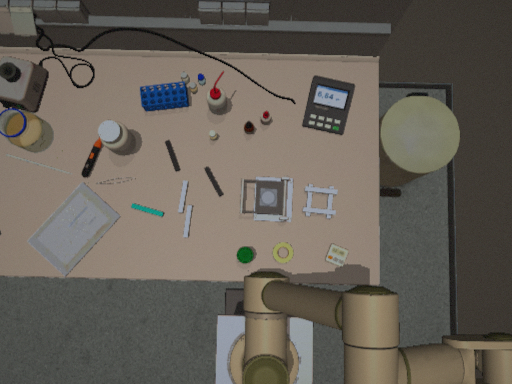

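View pics/side0.png

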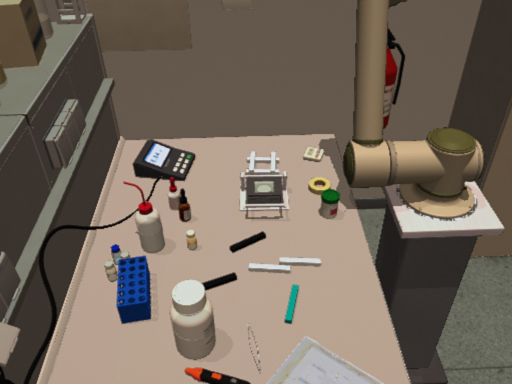

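The top view shows two white slats at (183,196) and (188,221). The look-alikes are black slats at (172,155) and (214,181) and a turquoise one at (148,210). The port with its bar is at about (267,199), bar towards the left, and the crib is at (320,201). I choose the two white slats and check them in a crop while measuring.

```bash
cat > h.py <<'E'
import cv2,numpy as np
from rig import env
def ray(n,uv,z):
    m=env.camera_model(n);f=192/np.tan(np.radians(m["fovy"]/2));T=m["T"]
    uv=np.atleast_2d(uv).astype(float)
    c=np.c_[(uv[:,0]-m["cx"])/f,(uv[:,1]-m["cy"])/f,np.ones(len(uv))]@T[:3,:3].T
    o=T[:3,3];return o+c*((z-o[2])/c[:,2])[:,None]
def proj(n,P):
    m=env.camera_model(n);f=192/np.tan(np.radians(m["fovy"]/2));T=np.linalg.inv(m["T"])
    c=np.atleast_2d(P)@T[:3,:3].T+T[:3,3];return np.c_[c[:,0]/c[:,2]*f+m["cx"],c[:,1]/c[:,2]*f+m["cy"]]
def white(p,v=135,s=45):
    h=cv2.cvtColor(p,cv2.COLOR_RGB2HSV);return ((h[...,2]>v)&(h[...,1]<s)).astype(np.uint8)
def blobs(n,p,roi,z,v=135,s=45,mn=20):
    x0,y0,x1,y1=roi;k=white(p,v,s)[y0:y1,x0:x1]
    N,L,st,ce=cv2.connectedComponentsWithStats(k)
    for i in range(1,N):
        if st[i,4]<mn: continue
        ys,xs=np.nonzero(L==i);W=ray(n,np.c_[xs+x0,ys+y0],z)[:,:2]
        (c,wh,a)=cv2.minAreaRect((W*1000).astype(np.float32))
        e,V=np.linalg.eigh(np.cov(W.T));d=V[:,1]
        print(n,st[i,4],"px",np.round(ce[i]+[x0,y0],1),"mean",np.round(W.mean(0),4),"rect",np.round(c,1),np.round(wh,1),"axis deg",round(float(np.degrees(np.arctan2(d[1],d[0]))%180),1))
E
python3 - <<'E'
from h import *
t=np.load("top0.npz")["p"];s=np.load("side0.npz")["p"]
blobs("top",t,(172,170,200,245),.015); blobs("side",s,(240,245,330,285),.015)
blobs("top",t,(302,180,342,222),.03); blobs("side",s,(240,148,285,180),.03)
a=cv2.resize(t[145:245,150:350],(800,400),interpolation=cv2.INTER_CUBIC)
b=cv2.resize(s[145:225,225:305],(400,400)[::1],interpolation=cv2.INTER_CUBIC)
cv2.imwrite("pics/crop1.png",a[:,:,::-1]);cv2.imwrite("pics/crop2.png",cv2.resize(s[145:275,225:325],(460,598),interpolation=cv2.INTER_CUBIC)[:,:,::-1])
E
```

```text
top 181 px [181.9 195.8] mean [0.5454 0.2875] rect [545.3 289.8] [ 23.4 112.2] axis deg 172.2
top 190 px [186.5 220.6] mean [0.462  0.2686] rect [463.  270.2] [ 23.4 114.1] axis deg 174.3
side 232 px [299.9 259.9] mean [0.4555 0.2671] rect [455.3 267. ] [ 19.9 111.8] axis deg 173.9
side 240 px [269.3 266.3] mean [0.5383 0.286 ] rect [538.9 285.8] [ 20.  110.6] axis deg 172.7
top 552 px [320.2 200.1] mean [ 0.5406 -0.1777] rect [ 540.8 -179. ] [114.5 124.2] axis deg 85.6
side 400 px [262.5 162.6] mean [ 0.5342 -0.1664] rect [ 532.8 -173.8] [122.3 109.5] axis deg 88.6
side 98 px [260.2 174.8] mean [ 0.5448 -0.098 ] rect [ 538.3 -102. ] [ 27.2 143.3] axis deg 178.2
```

View pics/crop1.png

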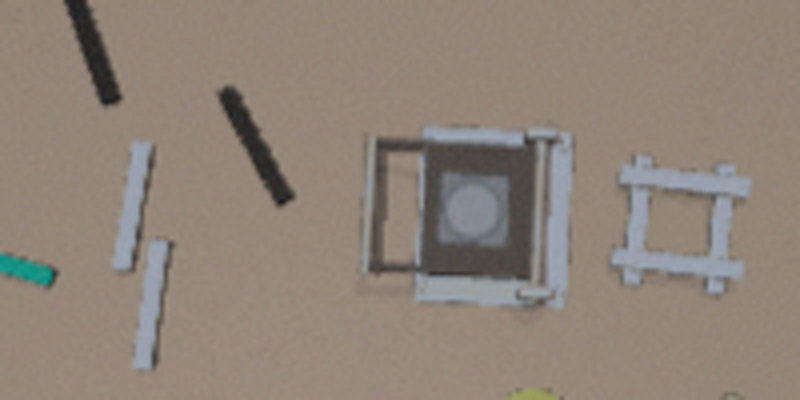

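View pics/crop2.png

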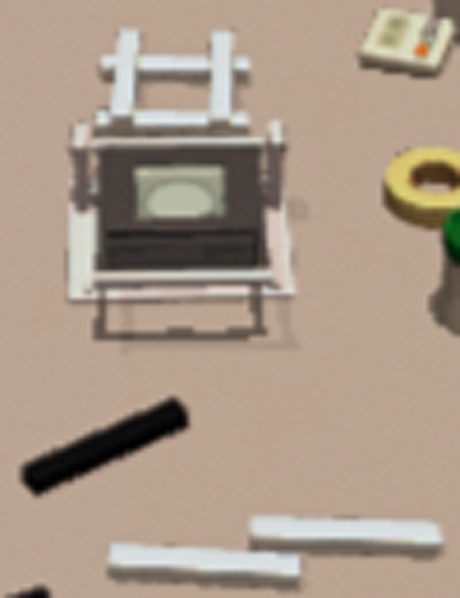

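The crops confirm the choice: two plain white slats, each about 110 x 20 mm as seen. The crib's upper layer is the two horizontal bars in the top crop. The flap bar is at crop x≈371, which is top pixel (243,196). I'll refine the crib and bar positions with depth.

```bash
cat >> h.py <<'E'
def cloud(n,d):
    m=env.camera_model(n);f=192/np.tan(np.radians(m["fovy"]/2));T=m["T"]
    v,u=np.mgrid[:384,:512];c=np.stack([(u-m["cx"])/f*d,(v-m["cy"])/f*d,d],-1)
    return c@T[:3,:3].T+T[:3,3]
def fit(W):
    W=W[:,:2];e,V=np.linalg.eigh(np.cov(W.T));d=V[:,1]
    c,wh,a=cv2.minAreaRect((W*1000).astype(np.float32))
    return len(W),"mean",np.round(W.mean(0)*1000,1),"rect",np.round(c,1),np.round(wh,1),"deg",round(float(np.degrees(np.arctan2(d[1],d[0]))%180),1)
E
python3 - <<'E'
from h import *
for n in("top","side"):
    z=np.load(n+"0.npz");C=cloud(n,z["d"]);k=white(z["p"])
    X,Y,Z=C[...,0],C[...,1],C[...,2]
    tb=(X>.4)&(X<.65)&(Y>.1)&(Y<.2)&(Z<.01)
    print(n,"table z",np.round(np.percentile(Z[tb],[10,50,90]),4))
    m=(abs(X-.54)<.09)&(abs(Y+.177)<.08)&(Z>.023)&(Z<.045)
    N,L,st,ce=cv2.connectedComponentsWithStats(m.astype(np.uint8))
    for i in range(1,N):
        if st[i,4]>40: print("crib2",np.round(ce[i],1),np.median(Z[L==i]),fit(C[L==i]))
    for nm,cy in(("a",(.543,.287)),("b",(.459,.268))):
        m=(abs(X-cy[0])<.08)&(abs(Y-cy[1])<.03)&(Z>.009)&(Z<.03)
        N,L,st,ce=cv2.connectedComponentsWithStats(m.astype(np.uint8))
        for i in range(1,N):
            if st[i,4]>100: print(nm,np.median(Z[L==i]),fit(C[L==i]))
    m=(abs(X-.54)<.1)&(Y>.03)&(Y<.12)&(Z>.04)&(Z<.075)
    N,L,st,ce=cv2.connectedComponentsWithStats(m.astype(np.uint8))
    for i in range(1,N):
        if st[i,4]>20: print("flapbar",np.round(ce[i],1),np.median(Z[L==i]),fit(C[L==i]))
    m=(abs(X-.54)<.1)&(Y>-.12)&(Y<.12)&(Z>.04)&(Z<.09)
    for r in range(0,1): 
        ys=np.arange(-.11,.12,.01); print([(round(y,2),int((m&(abs(Y-y)<.005)).sum()),round(float(np.median(X[m&(abs(Y-y)<.005)])) if (m&(abs(Y-y)<.005)).any() else 0,3),round(float(Z[m&(abs(Y-y)<.005)].max()) if (m&(abs(Y-y)<.005)).any() else 0,3)) for y in ys])
E
```

```text
top table z [-0.0038  0.0009  0.0055]
crib2 [320.9 189.6] 0.03091402935090959 (161, 'mean', array([ 575.9, -179.7]), 'rect', array([ 575.9, -180.1]), array([108.9,  16.9]), 'deg', 85.4)
crib2 [319.  210.3] 0.031072381902565782 (165, 'mean', array([ 506.2, -173.9]), 'rect', array([ 506.1, -174.4]), array([109.2,  16.8]), 'deg', 85.4)
a 0.016472724742064848 (162, 'mean', array([546.4, 284.2]), 'rect', array([545. , 281.4]), array([ 23. , 109.5]), 'deg', 172.7)
b 0.015317994299928195 (159, 'mean', array([464.6, 265.8]), 'rect', array([463.8, 265.7]), array([ 21. , 108.3]), 'deg', 174.1)
flapbar [249.  195.8] 0.05945370031503883 (257, 'mean', array([546.1,  60.6]), 'rect', array([548.8,  60.4]), array([113.1,  59.3]), 'deg', 0.5)
[(np.float64(-0.11), 0, 0, 0), (np.float64(-0.1), 0, 0, 0), (np.float64(-0.09), 0, 0, 0), (np.float64(-0.08), 0, 0, 0), (np.float64(-0.07), 8, 0.608, 0.069), (np.float64(-0.06), 82, 0.549, 0.075), (np.float64(-0.05), 134, 0.54, 0.074), (np.float64(-0.04), 108, 0.545, 0.071), (np.float64(-0.03), 100, 0.545, 0.067), (np.float64(-0.02), 101, 0.544, 0.07), (np.float
[... 1325 characters left out ...]
np.float64(-0.07), 2, 0.539, 0.067), (np.float64(-0.06), 31, 0.569, 0.07), (np.float64(-0.05), 108, 0.54, 0.071), (np.float64(-0.04), 107, 0.532, 0.07), (np.float64(-0.03), 70, 0.54, 0.073), (np.float64(-0.02), 76, 0.533, 0.064), (np.float64(-0.01), 76, 0.54, 0.065), (np.float64(-0.0), 68, 0.538, 0.064), (np.float64(0.01), 78, 0.544, 0.063), (np.float64(0.02), 75, 0.538, 0.064), (np.float64(0.03), 99, 0.539, 0.065), (np.float64(0.04), 164, 0.539, 0.065), (np.float64(0.05), 10, 0.49, 0.064), (np.float64(0.06), 9, 0.59, 0.063), (np.float64(0.07), 9, 0.591, 0.063), (np.float64(0.08), 35, 0.559, 0.063), (np.float64(0.09), 96, 0.53, 0.065), (np.float64(0.1), 0, 0, 0), (np.float64(0.11), 0, 0, 0)]
```

{"op": "servo_tool", "data": {"steps": [{"tx": 4,"ty": 2,"tz": 1,"claw": 8.5},{"tx": 4,"ty": 2,"tz": 1},{"tx": 4,"ty": 3},{"tx": 4,"ty": 3},{"tx": 4,"ty": 3},{"tx": 4,"ty": 3},{"tx": 4,"ty": 3},{"tx": 3,"ty": 4},{"tx": 2,"ty": 4},{"ty": 4},{"ty": 4},{"ty": 4},{"ty": 4},{"ty": 4},{"ty": 4},{"ty": 4},{"ty": 4},{"ty": 4},{"ty": 4},{"ty": 4}]}}

```text
invalid input at $.steps[0]: expected keys tx, ty, tz, yaw, claw
```

{"op": "servo_tool", "data": {"steps": [{"tx": 4,"ty": 2,"tz": 1,"yaw": 0,"claw": 8.5},{"tx": 4,"ty": 2,"tz": 1,"yaw": 0,"claw": 8.5},{"tx": 4,"ty": 3,"tz": 0,"yaw": 0,"claw": 8.5},{"tx": 4,"ty": 3,"tz": 0,"yaw": 0,"claw": 8.5},{"tx": 4,"ty": 3,"tz": 0,"yaw": 0,"claw": 8.5},{"tx": 4,"ty": 3,"tz": 0,"yaw": 0,"claw": 8.5},{"tx": 4,"ty": 4,"tz": 0,"yaw": 0,"claw": 8.5},{"tx": 3,"ty": 4,"tz": 0,"yaw": 0,"claw": 8.5},{"tx": 3,"ty": 4,"tz": 0,"yaw": 0,"claw": 8.5},{"tx": 0,"ty": 4,"tz": 0,"yaw": 0,"claw": 8.5},{"tx": 0,"ty": 4,"tz": 0,"yaw": 0,"claw": 8.5},{"tx": 0,"ty": 4,"tz": 0,"yaw": 0,"claw": 8.5},{"tx": 0,"ty": 4,"tz": 0,"yaw": -4,"claw": 5},{"tx": 0,"ty": 4,"tz": 0,"yaw": -4,"claw": 5},{"tx": 0,"ty": 4,"tz": 0,"yaw": -4,"claw": 5},{"tx": 0,"ty": 4,"tz": 0,"yaw": -4,"claw": 5},{"tx": 0,"ty": 4,"tz": 0,"yaw": -2.6,"claw": 5},{"tx": 0,"ty": 4,"tz": 0,"yaw": 0,"claw": 5},{"tx": 0,"ty": 4,"tz": 0,"yaw": 0,"claw": 5},{"tx": 0,"ty": 4,"tz": 0,"yaw": 0,"claw": 5}]}}

```text
time_s: 2.1
position: [0.4559, 0.1805, 0.2383]
tool_rot: [[0.995, -0.103, -0.0], [-0.103, -0.995, -0.0], [-0.0, 0.0, -1.0]]
ft_force: [1.2, -0.3, -0.0]
grip_width: 0.05
gripper_force: 0.0
```

{"op": "servo_tool", "data": {"steps": [{"tx": 0,"ty": 4,"tz": -3,"yaw": 0,"claw": 5},{"tx": 0,"ty": 4,"tz": -4,"yaw": 0,"claw": 5},{"tx": 0,"ty": 0.3,"tz": -4,"yaw": 0,"claw": 5},{"tx": 0,"ty": 0,"tz": -3,"yaw": 0,"claw": 5},{"tx": 0,"ty": 0,"tz": 0,"yaw": 0,"claw": 5},{"tx": 0,"ty": 0,"tz": 0,"yaw": 0,"claw": 5}]}}

```text
time_s: 2.7
position: [0.4567, 0.2572, 0.1038]
tool_rot: [[0.995, -0.103, -0.0], [-0.103, -0.995, -0.0], [-0.0, 0.0, -1.0]]
ft_force: [-0.4, -0.7, -0.1]
grip_width: 0.0499
gripper_force: 0.0
```

```bash
python3 - <<'E'
from h import *
s,_=env.get_image("side");t,_=env.get_image("top");p=env.observe()["position"];print(p,proj("side",[p,p+[0,0,-.019]]),proj("top",[p,p+[0,0,-.019]]))
a=cv2.resize(s[190:290,225:345],(480,400),interpolation=cv2.INTER_CUBIC)
b=cv2.resize(t[160:260,140:220],(320,400),interpolation=cv2.INTER_CUBIC)
cv2.imwrite("pics/c3.png",np.hstack([a,b])[:,:,::-1])
E
```

```text
[0.45732759 0.25728601 0.10495515] [[300.26841822 232.74720567]
 [299.94464575 238.09105935]] [[186.13697747 220.57584806]
 [186.94667188 220.9105137 ]]
```

View pics/c3.png

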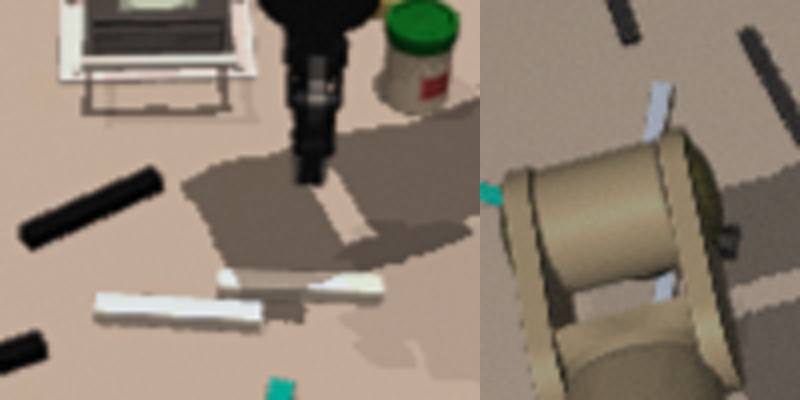

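The crop shows the fingers over the near slat, with the tips at side pixel (302,236) against (300,238) expected. That means the side view reads x about 4 mm low, so the true slat is at x≈0.461. I'll descend and grip.

{"op": "servo_tool", "data": {"steps": [{"tx": 0.4,"ty": 1,"tz": -2,"yaw": 0,"claw": 5},{"tx": 0,"ty": 0,"tz": -3,"yaw": 0,"claw": 5},{"tx": 0,"ty": 0,"tz": -2,"yaw": 0,"claw": 5},{"tx": 0,"ty": 0,"tz": -1,"yaw": 0,"claw": 5},{"tx": 0,"ty": 0,"tz": 0,"yaw": 0,"claw": 5}], "newtons": 30}}

```text
time_s: 3.3
position: [0.4606, 0.2671, 0.0234]
tool_rot: [[0.995, -0.103, -0.0], [-0.103, -0.995, 0.0], [-0.0, -0.0, -1.0]]
ft_force: [-0.2, 0.0, -0.1]
grip_width: 0.0501
gripper_force: 0.0
```

{"op": "servo_tool", "data": {"steps": [{"tx": 0,"ty": 0,"tz": 0,"yaw": 0,"claw": 1},{"tx": 0,"ty": 0,"tz": 0,"yaw": 0,"claw": 1},{"tx": 0,"ty": 0,"tz": 0,"yaw": 0,"claw": 1},{"tx": 0,"ty": 0,"tz": 0,"yaw": 0,"claw": 1},{"tx": 0,"ty": 0,"tz": 0,"yaw": 0,"claw": 1},{"tx": 0,"ty": 0,"tz": 0,"yaw": 0,"claw": 1}], "newtons": 30}}

```text
time_s: 3.9
position: [0.4604, 0.2672, 0.0233]
tool_rot: [[0.995, -0.103, 0.0], [-0.103, -0.995, 0.0], [0.0, -0.0, -1.0]]
ft_force: [-0.3, -0.1, 0.3]
grip_width: 0.01
gripper_force: 0.0
```

```bash
python3 - <<'E'
from h import *
s,_=env.get_image("side");t,_=env.get_image("top");p=env.observe()["position"];print(p,proj("side",[p,p+[0,0,-.019]]))
a=cv2.resize(s[210:290,225:345],(600,400),interpolation=cv2.INTER_CUBIC)
b=cv2.resize(t[170:260,160:205],(200,400),interpolation=cv2.INTER_CUBIC)
cv2.imwrite("pics/c4.png",np.hstack([a,b])[:,:,::-1])
E
```

```text
[0.46032004 0.26722546 0.02317492] [[298.1945334  257.80795242]
 [297.90050013 262.7447601 ]]
```

View pics/c4.png

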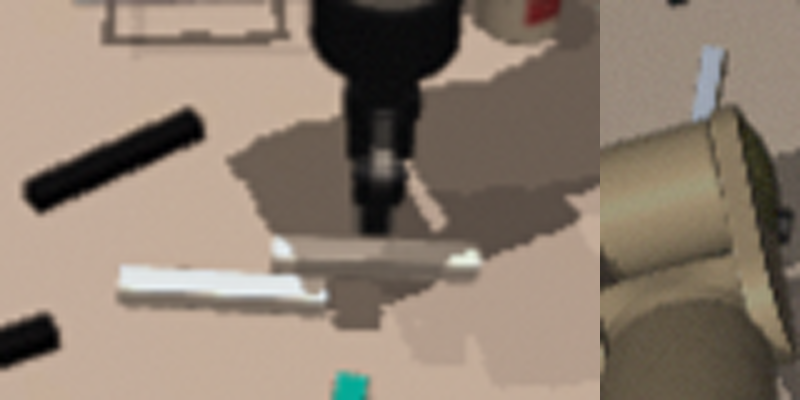

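The crop shows the fingers shut, with the tips at side pixel (300,257), higher than or behind the slat. The slat at (300,261) is still on the table, so the grip missed. I'll find the real tip position from depth.

```bash
python3 - <<'E'
from h import *
s,d=env.get_image("side");C=cloud("side",d);p=env.observe()["position"];print(p,env.observe()["grip_width"])
for r in range(240,268,2):
    print(r,[(np.round(C[r,c]*1000).astype(int).tolist(),int(s[r,c].mean())) for c in (298,300,302)])
t,_=env.get_image("top")
blobs("side",s,(240,240,330,285),.015,100,60)
E
```

```text
[0.46032804 0.26719847 0.02317211] 0.009791704209526074
240 [([466, 284, 106], 19), ([467, 321, 142], 102), ([461, 315, 135], 111)]
242 [([471, 321, 135], 39), ([466, 322, 136], 121), ([462, 323, 136], 136)]
244 [([471, 323, 131], 42), ([466, 324, 131], 101), ([462, 329, 136], 110)]
246 [([472, 330, 131], 15), ([467, 328, 128], 41), ([462, 330, 130], 43)]
248 [([470, 319, 112], 9), ([465, 315, 108], 14), ([460, 316, 109], 15)]
250 [([467, 303, 89], 12), ([462, 303, 89], 13), ([457, 304, 90], 9)]
252 [([464, 284, 62], 13), ([459, 284, 62], 15), ([454, 283, 61], 22)]
254 [([464, 283, 54], 13), ([459, 286, 57], 13), ([453, 283, 54], 30)]
256 [([463, 279, 42], 26), ([458, 284, 47], 22), ([453, 280, 43], 42)]
258 [([460, 264, 19], 140), ([455, 262, 17], 138), ([450, 263, 18], 122)]
260 [([461, 268, 16], 150), ([456, 271, 18], 149), ([450, 268, 15], 127)]
262 [([461, 275, 16], 102), ([456, 274, 14], 99), ([451, 277, 17], 100)]
264 [([461, 273, 6], 92), ([456, 278, 11], 93), ([451, 278, 10], 93)]
266 [([461, 276, 1], 91), ([456, 279, 4], 82), ([451, 279, 4], 83)]
side 3046 px [279.6 266.1] mean [0.5116 0.2856] rect [497.3 268.9] [158.9 239. ] axis deg 164.0
side 153 px [315.5 245.5] mean [0.4066 0.2157] rect [400.7 225.2] [61.3 65.6] axis deg 30.7
```

The side depth puts the real fingertips about 35 mm higher than the state says (z≈0.04). I'll open and go down in small steps, watching force and depth.

{"op": "servo_tool", "data": {"steps": [{"tx": 0,"ty": 0,"tz": 0,"yaw": 0,"claw": 5},{"tx": 0,"ty": 0,"tz": 0,"yaw": 0,"claw": 5},{"tx": 0,"ty": 0,"tz": 0,"yaw": 0,"claw": 5},{"tx": 0,"ty": 0,"tz": -0.5,"yaw": 0,"claw": 5},{"tx": 0,"ty": 0,"tz": -0.5,"yaw": 0,"claw": 5},{"tx": 0,"ty": 0,"tz": -0.5,"yaw": 0,"claw": 5},{"tx": 0,"ty": 0,"tz": 0,"yaw": 0,"claw": 5}]}}

```text
time_s: 4.8
position: [0.4599, 0.267, 0.0073]
tool_rot: [[0.995, -0.103, -0.002], [-0.103, -0.995, -0.0], [-0.001, 0.001, -1.0]]
ft_force: [-0.2, 0.2, 0.4]
grip_width: 0.0501
gripper_force: 0.0
```

```bash
cat > tip.py <<'E'
from h import *
s,d=env.get_image("side");C=cloud("side",d);o=env.observe();print(o["position"],o["grip_width"],o["ft_force"],o["q"])
c0=int(round(proj("side",o["position"])[0,0]))+1
for r in range(244,272,2): print(r,[(np.round(C[r,c]*1000).astype(int).tolist(),int(s[r,c].mean())) for c in (c0-1,c0+1)])
E
python3 tip.py
```

```text
[0.46011828 0.26710636 0.00765932] 0.049741854306244795 [-0.14654261  0.01541275 -0.11538219] [1.73764805e+01 3.44115843e+01 9.30828415e+01 6.77225787e-04
 5.25643104e+01 1.13270850e+02]
244 [([465, 284, 91], 17), ([466, 321, 129], 98)]
246 [([472, 331, 131], 48), ([466, 325, 125], 110)]
248 [([472, 332, 126], 29), ([467, 331, 124], 68)]
250 [([471, 330, 117], 11), ([467, 331, 118], 27)]
252 [([471, 329, 109], 11), ([466, 327, 106], 22)]
254 [([470, 327, 100], 10), ([465, 326, 98], 13)]
256 [([469, 318, 83], 17), ([464, 319, 84], 18)]
258 [([469, 320, 79], 15), ([464, 319, 77], 17)]
260 [([466, 306, 57], 15), ([461, 305, 55], 9)]
262 [([466, 304, 47], 13), ([461, 306, 48], 13)]
264 [([466, 307, 43], 13), ([460, 305, 40], 13)]
266 [([462, 281, 6], 84), ([456, 276, 1], 85)]
268 [([462, 284, 2], 96), ([456, 283, 1], 95)]
270 [([463, 294, 5], 87), ([457, 292, 3], 91)]
```

{"op": "servo_tool", "data": {"steps": [{"tx": 0,"ty": 0,"tz": -0.5,"yaw": 0,"claw": 5},{"tx": 0,"ty": 0,"tz": -0.5,"yaw": 0,"claw": 5},{"tx": 0,"ty": 0,"tz": -0.4,"yaw": 0,"claw": 5},{"tx": 0,"ty": 0,"tz": 0,"yaw": 0,"claw": 5}]}}

```text
time_s: 5.25
position: [0.46, 0.2671, -0.0065]
tool_rot: [[0.995, -0.103, -0.001], [-0.103, -0.995, -0.0], [-0.001, 0.0, -1.0]]
ft_force: [-0.2, -0.4, -0.4]
grip_width: 0.0498
gripper_force: 0.0
```

```bash
python3 tip.py
```

```text
[ 0.46020951  0.26714966 -0.0061628 ] 0.05000222860663451 [0.40337179 0.1327076  0.37989735] [1.73775816e+01 3.56915336e+01 9.36873587e+01 1.82102861e-03
 5.06574357e+01 1.13271327e+02]
244 [([469, 307, 114], 15), ([464, 310, 117], 55)]
246 [([466, 292, 92], 11), ([465, 315, 115], 58)]
248 [([465, 286, 79], 23), ([466, 323, 116], 106)]
250 [([471, 327, 114], 51), ([466, 328, 114], 112)]
252 [([471, 332, 112], 30), ([466, 329, 109], 73)]
254 [([471, 331, 104], 15), ([466, 332, 105], 28)]
256 [([470, 329, 95], 12), ([465, 324, 89], 21)]
258 [([470, 328, 87], 12), ([465, 325, 84], 12)]
260 [([468, 317, 68], 18), ([463, 318, 69], 19)]
262 [([469, 323, 67], 15), ([463, 322, 66], 16)]
264 [([465, 304, 39], 11), ([460, 302, 37], 12)]
266 [([465, 304, 32], 13), ([460, 303, 30], 12)]
268 [([464, 299, 19], 15), ([460, 305, 25], 13)]
270 [([463, 292, 3], 77), ([458, 295, 6], 75)]
```

{"op": "servo_tool", "data": {"steps": [{"tx": 0,"ty": 0,"tz": -0.4,"yaw": 0,"claw": 5},{"tx": 0,"ty": 0,"tz": -0.4,"yaw": 0,"claw": 5},{"tx": 0,"ty": 0,"tz": 0,"yaw": 0,"claw": 3},{"tx": 0,"ty": 0,"tz": 0,"yaw": 0,"claw": 1},{"tx": 0,"ty": 0,"tz": 0,"yaw": 0,"claw": 1},{"tx": 0,"ty": 0,"tz": 0,"yaw": 0,"claw": 1},{"tx": 0,"ty": 0,"tz": 0,"yaw": 0,"claw": 1}], "newtons": 30}}

```text
time_s: 6.0
position: [0.4615, 0.2675, -0.0124]
tool_rot: [[0.995, -0.102, 0.003], [-0.102, -0.995, 0.001], [0.003, -0.001, -1.0]]
ft_force: [-0.4, -1.0, 12.5]
grip_width: 0.0152
gripper_force: 35.6
```

```bash
python3 tip.py
```

```text
[ 0.46147806  0.26741964 -0.01244598] 0.015249062884499951 [-0.62685143 -1.22386116 12.6793309 ] [ 1.73722867e+01  3.62984129e+01  9.39080719e+01 -1.85075260e-02
  4.96043616e+01  1.13270755e+02]
244 [([471, 306, 114], 12), ([466, 305, 113], 43)]
246 [([471, 309, 110], 10), ([466, 309, 109], 46)]
248 [([468, 289, 82], 12), ([466, 310, 103], 45)]
250 [([467, 286, 72], 17), ([467, 315, 102], 109)]
252 [([472, 320, 99], 41), ([467, 319, 99], 130)]
254 [([473, 327, 100], 45), ([468, 327, 100], 110)]
256 [([473, 327, 93], 18), ([468, 327, 93], 47)]
258 [([472, 323, 82], 9), ([466, 316, 74], 20)]
260 [([469, 305, 55], 11), ([464, 307, 57], 11)]
262 [([466, 287, 28], 15), ([460, 286, 27], 12)]
264 [([466, 291, 25], 14), ([461, 289, 23], 10)]
266 [([465, 285, 11], 23), ([460, 286, 12], 20)]
268 [([464, 282, 0], 83), ([459, 284, 2], 80)]
270 [([465, 290, 0], 95), ([460, 292, 3], 94)]
```

Gripped: width 15.2 mm, 35 N. The tips touch the table at reported z = -0.0124, so the true z is the reported value plus about 0.0315. Next I carry the slat to the far crib place.

{"op": "servo_tool", "data": {"steps": [{"tx": 0,"ty": 0,"tz": 1,"yaw": 0,"claw": 1},{"tx": 0,"ty": 0,"tz": 3,"yaw": 0,"claw": 1},{"tx": 0,"ty": 0,"tz": 4,"yaw": 0,"claw": 1},{"tx": 0.6,"ty": -2,"tz": 4,"yaw": 0,"claw": 1},{"tx": 1,"ty": -4,"tz": 2,"yaw": 0,"claw": 1},{"tx": 1,"ty": -4,"tz": 0,"yaw": 0.3,"claw": 1},{"tx": 1,"ty": -4,"tz": 0,"yaw": 0.5,"claw": 1},{"tx": 1,"ty": -4,"tz": 0,"yaw": 0.5,"claw": 1},{"tx": 1,"ty": -4,"tz": 0,"yaw": 0,"claw": 1},{"tx": 1,"ty": -4,"tz": 0,"yaw": 0,"claw": 1},{"tx": 1,"ty": -4,"tz": 0,"yaw": 0,"claw": 1},{"tx": 0,"ty": -4,"tz": 0,"yaw": 0,"claw": 1},{"tx": 0,"ty": -4,"tz": 0,"yaw": 0,"claw": 1},{"tx": 0,"ty": -4,"tz": 0,"yaw": 0,"claw": 1},{"tx": 0,"ty": -4,"tz": 0,"yaw": 0,"claw": 1},{"tx": 0,"ty": -1,"tz": 0,"yaw": 0,"claw": 1},{"tx": 0,"ty": 0,"tz": 0,"yaw": 0,"claw": 1},{"tx": 0,"ty": 0,"tz": 0,"yaw": 0,"claw": 1}]}}

```text
time_s: 7.85
position: [0.5362, -0.2017, 0.1262]
tool_rot: [[0.997, -0.08, -0.0], [-0.08, -0.997, 0.001], [-0.001, -0.001, -1.0]]
ft_force: [-0.1, -0.2, -0.7]
grip_width: 0.0152
gripper_force: 30.0
```

{"op": "servo_tool", "data": {"steps": [{"tx": 0,"ty": -1,"tz": -2,"yaw": 0,"claw": 1},{"tx": 0,"ty": 0,"tz": -3,"yaw": 0,"claw": 1},{"tx": 0,"ty": 0,"tz": -3,"yaw": 0,"claw": 1},{"tx": 0,"ty": 0,"tz": -1.5,"yaw": 0,"claw": 1},{"tx": 0,"ty": 0,"tz": -0.5,"yaw": 0,"claw": 1},{"tx": 0,"ty": 0,"tz": -0.4,"yaw": 0,"claw": 1},{"tx": 0,"ty": 0,"tz": -0.3,"yaw": 0,"claw": 1},{"tx": 0,"ty": 0,"tz": 0,"yaw": 0,"claw": 1}]}}

```text
time_s: 8.65
position: [0.5366, -0.2126, 0.0197]
tool_rot: [[0.997, -0.08, 0.001], [-0.08, -0.997, -0.0], [0.001, 0.0, -1.0]]
ft_force: [-0.3, 0.1, -0.1]
grip_width: 0.0153
gripper_force: 30.0
```

{"op": "servo_tool", "data": {"steps": [{"tx": 0,"ty": 0,"tz": -0.1,"yaw": 0,"claw": 1},{"tx": 0,"ty": 0,"tz": -0.1,"yaw": 0,"claw": 1},{"tx": 0,"ty": 0,"tz": -0.1,"yaw": 0,"claw": 1}]}}

```text
time_s: 8.95
position: [0.5366, -0.2129, 0.0175]
tool_rot: [[0.997, -0.08, 0.001], [-0.08, -0.997, -0.001], [0.001, 0.001, -1.0]]
ft_force: [-5.3, 2.5, 18.6]
grip_width: 0.0153
gripper_force: 32.5
```

{"op": "servo_tool", "data": {"steps": [{"tx": 0,"ty": 0,"tz": 0.1,"yaw": 0,"claw": 1},{"tx": 0,"ty": 0,"tz": 0,"yaw": 0,"claw": 2},{"tx": 0,"ty": 0,"tz": 0,"yaw": 0,"claw": 3},{"tx": 0,"ty": 0,"tz": 0,"yaw": 0,"claw": 4},{"tx": 0,"ty": 0,"tz": 0,"yaw": 0,"claw": 4},{"tx": 0,"ty": 0,"tz": 0,"yaw": 0,"claw": 4},{"tx": 0,"ty": 0,"tz": 3,"yaw": 0,"claw": 4},{"tx": 0,"ty": 0,"tz": 4,"yaw": 0,"claw": 4},{"tx": 0,"ty": 2,"tz": 4,"yaw": 0,"claw": 4},{"tx": 0,"ty": 4,"tz": 1,"yaw": 0,"claw": 4},{"tx": 0,"ty": 4,"tz": 0,"yaw": 0,"claw": 5},{"tx": 0,"ty": 4,"tz": 0,"yaw": 0,"claw": 5},{"tx": 0,"ty": 4,"tz": 0,"yaw": 0,"claw": 5},{"tx": 0,"ty": 4,"tz": 0,"yaw": 0,"claw": 5},{"tx": 0,"ty": 4,"tz": 0,"yaw": 0,"claw": 5},{"tx": 0,"ty": 4,"tz": 0,"yaw": 0,"claw": 5},{"tx": 0,"ty": 4,"tz": 0,"yaw": 0,"claw": 5},{"tx": 0,"ty": 4,"tz": 0,"yaw": 0,"claw": 5}]}}

```text
time_s: 10.75
position: [0.5361, 0.1688, 0.1372]
tool_rot: [[0.997, -0.08, 0.0], [-0.08, -0.997, -0.0], [0.0, 0.0, -1.0]]
ft_force: [0.9, 0.3, -0.8]
grip_width: 0.0502
gripper_force: 0.0
```

```bash
python3 - <<'E'
from h import *
p,d=env.get_image("top");s,_=env.get_image("side")
print(env.observe()["position"])
cv2.imwrite("pics/c5.png",np.hstack([cv2.resize(p[170:230,290:350],(400,400),interpolation=cv2.INTER_CUBIC),cv2.resize(s[140:190,235:285],(400,400),interpolation=cv2.INTER_CUBIC)])[:,:,::-1])
C=cloud("top",d);X,Y,Z=C[...,0],C[...,1],C[...,2]
m=(abs(X-.54)<.09)&(abs(Y+.212)<.03)&(Z>.038)&(Z<.06);print(np.median(Z[m]),fit(C[m]))
m=(abs(X-.54)<.09)&(abs(Y+.16)<.035)&(Z>.024)&(Z<.04)
N,L,st,ce=cv2.connectedComponentsWithStats(m.astype(np.uint8))
for i in range(1,N):
    if st[i,4]>40: print(fit(C[L==i]))
m=(abs(X-.543)<.08)&(abs(Y-.287)<.03)&(Z>.009)&(Z<.03);print("a",fit(C[m]))
blobs("top",p,(172,170,200,245),.015)
E
```

```text
[0.53566415 0.17117184 0.1370958 ]
0.04572298639630912 (172, 'mean', array([ 536.4, -214. ]), 'rect', array([ 537.5, -203.3]), array([ 42.8, 107.1]), 'deg', 175.6)
(101, 'mean', array([ 577.9, -159.6]), 'rect', array([ 579.1, -160.1]), array([68.3, 20.2]), 'deg', 84.2)
(100, 'mean', array([ 507.5, -160. ]), 'rect', array([ 507.5, -160.7]), array([68.6, 15.7]), 'deg', 84.6)
a (39, 'mean', array([517.1, 296.1]), 'rect', array([550.1, 302.6]), array([126.4,  27.6]), 'deg', 7.4)
top 63 px [179.3 204. ] mean [0.5174 0.295 ] rect [519.1 294.1] [13.9 64.8] axis deg 173.7
```

View pics/c5.png

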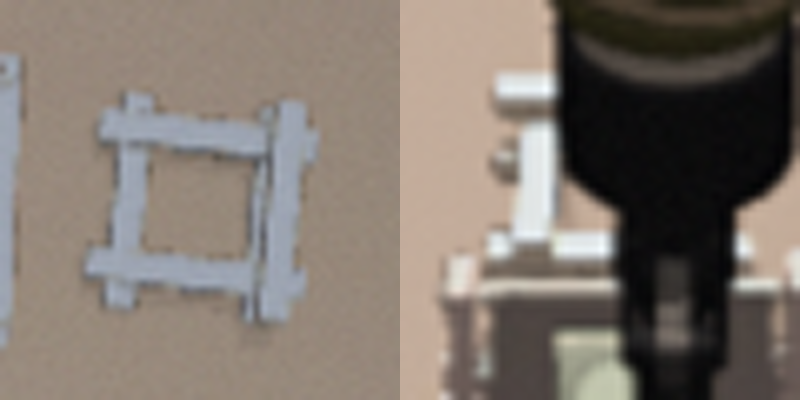

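The slat lies on the far side of the crib, measured at (536,-214) mm against (538,-212) wanted, and square. Next is slat a.

{"op": "servo_tool", "data": {"steps": [{"tx": 0.7,"ty": 4,"tz": 0,"yaw": -1,"claw": 5},{"tx": 0,"ty": 4,"tz": 0,"yaw": -1,"claw": 5},{"tx": 0,"ty": 3.5,"tz": 0,"yaw": -0.9,"claw": 5},{"tx": 0,"ty": 0,"tz": -4,"yaw": 0,"claw": 5},{"tx": 0,"ty": 0,"tz": -4,"yaw": 0,"claw": 5},{"tx": 0,"ty": 0,"tz": -3,"yaw": 0,"claw": 5},{"tx": 0,"ty": 0,"tz": -2,"yaw": 0,"claw": 5},{"tx": 0,"ty": 0,"tz": 0,"yaw": 0,"claw": 5}]}}

```text
time_s: 11.65
position: [0.542, 0.2811, 0.0044]
tool_rot: [[0.991, -0.131, -0.005], [-0.131, -0.991, -0.002], [-0.005, 0.002, -1.0]]
ft_force: [0.9, -0.4, 0.4]
grip_width: 0.0501
gripper_force: 0.0
```

{"op": "servo_tool", "data": {"steps": [{"tx": 0,"ty": 0.5,"tz": -0.5,"yaw": 0,"claw": 5},{"tx": 0,"ty": 0,"tz": -0.5,"yaw": 0,"claw": 5},{"tx": 0,"ty": 0,"tz": -0.4,"yaw": 0,"claw": 5},{"tx": 0,"ty": 0,"tz": 0,"yaw": 0,"claw": 3},{"tx": 0,"ty": 0,"tz": 0,"yaw": 0,"claw": 1},{"tx": 0,"ty": 0,"tz": 0,"yaw": 0,"claw": 1},{"tx": 0,"ty": 0,"tz": 0,"yaw": 0,"claw": 1},{"tx": 0,"ty": 0,"tz": 0,"yaw": 0,"claw": 1}], "newtons": 30}}

```text
time_s: 12.45
position: [0.5436, 0.2872, -0.0063]
tool_rot: [[0.991, -0.13, 0.001], [-0.13, -0.991, 0.0], [0.001, -0.0, -1.0]]
ft_force: [-0.1, -0.5, 5.1]
grip_width: 0.0149
gripper_force: 31.7
```

{"op": "servo_tool", "data": {"steps": [{"tx": 0,"ty": 0,"tz": 1,"yaw": 0,"claw": 1},{"tx": 0,"ty": 0,"tz": 4,"yaw": 0,"claw": 1},{"tx": 0,"ty": 0,"tz": 4,"yaw": 0,"claw": 1},{"tx": 0,"ty": -2,"tz": 4,"yaw": 0,"claw": 1},{"tx": 0,"ty": -4,"tz": 1,"yaw": 1,"claw": 1},{"tx": 0,"ty": -4,"tz": 0,"yaw": 1,"claw": 1},{"tx": 0,"ty": -4,"tz": 0,"yaw": 0.9,"claw": 1},{"tx": 0,"ty": -4,"tz": 0,"yaw": 0,"claw": 1},{"tx": 0,"ty": -4,"tz": 0,"yaw": 0,"claw": 1},{"tx": 0,"ty": -4,"tz": 0,"yaw": 0,"claw": 1},{"tx": 0,"ty": -4,"tz": 0,"yaw": 0,"claw": 1},{"tx": 0,"ty": -4,"tz": 0,"yaw": 0,"claw": 1},{"tx": 0,"ty": -4,"tz": 0,"yaw": 0,"claw": 1},{"tx": 0,"ty": -4,"tz": 0,"yaw": 0,"claw": 1},{"tx": 0,"ty": -1,"tz": -2,"yaw": 0,"claw": 1},{"tx": 0,"ty": 0,"tz": -3,"yaw": 0,"claw": 1},{"tx": 0,"ty": 0,"tz": 0,"yaw": 0,"claw": 1},{"tx": 0,"ty": 0,"tz": 0,"yaw": 0,"claw": 1}]}}

```text
time_s: 14.25
position: [0.5434, -0.1426, 0.0839]
tool_rot: [[0.997, -0.08, -0.0], [-0.08, -0.997, 0.0], [-0.0, -0.0, -1.0]]
ft_force: [0.3, 0.2, -0.2]
grip_width: 0.0151
gripper_force: 31.2
```

{"op": "servo_tool", "data": {"steps": [{"tx": 0,"ty": 0.1,"tz": -3,"yaw": 0,"claw": 1},{"tx": 0,"ty": 0,"tz": -2,"yaw": 0,"claw": 1},{"tx": 0,"ty": 0,"tz": -0.4,"yaw": 0,"claw": 1},{"tx": 0,"ty": 0,"tz": -0.2,"yaw": 0,"claw": 1},{"tx": 0,"ty": 0,"tz": 0,"yaw": 0,"claw": 1}]}}

```text
time_s: 14.75
position: [0.5441, -0.1419, 0.0286]
tool_rot: [[0.997, -0.08, 0.002], [-0.08, -0.997, -0.001], [0.002, 0.001, -1.0]]
ft_force: [0.6, -0.0, -0.1]
grip_width: 0.0151
gripper_force: 31.2
```

{"op": "servo_tool", "data": {"steps": [{"tx": 0,"ty": 0,"tz": -0.2,"yaw": 0,"claw": 1},{"tx": 0,"ty": 0,"tz": -0.2,"yaw": 0,"claw": 1},{"tx": 0,"ty": 0,"tz": -0.1,"yaw": 0,"claw": 1},{"tx": 0,"ty": 0,"tz": 0,"yaw": 0,"claw": 1}]}}

```text
time_s: 15.15
position: [0.5437, -0.142, 0.0236]
tool_rot: [[0.997, -0.08, 0.002], [-0.08, -0.997, -0.001], [0.002, 0.001, -1.0]]
ft_force: [-2.7, 1.7, 10.3]
grip_width: 0.0146
gripper_force: 32.5
```

{"op": "servo_tool", "data": {"steps": [{"tx": 0,"ty": 0,"tz": 0.1,"yaw": 0,"claw": 1},{"tx": 0,"ty": 0,"tz": 0,"yaw": 0,"claw": 2},{"tx": 0,"ty": 0,"tz": 0,"yaw": 0,"claw": 3},{"tx": 0,"ty": 0,"tz": 0,"yaw": 0,"claw": 3.5},{"tx": 0,"ty": 0,"tz": 0,"yaw": 0,"claw": 3.5},{"tx": 0,"ty": 0,"tz": 0,"yaw": 0,"claw": 3.5},{"tx": 0,"ty": 0,"tz": 3,"yaw": 0,"claw": 3.5},{"tx": 0,"ty": 0,"tz": 4,"yaw": 0,"claw": 3.5},{"tx": 0,"ty": 3,"tz": 4,"yaw": 0,"claw": 3.5},{"tx": 0,"ty": 4,"tz": 2,"yaw": 0,"claw": 3.5},{"tx": 0,"ty": 4,"tz": 0,"yaw": 0,"claw": 3.5},{"tx": 0,"ty": 4,"tz": 0,"yaw": 0,"claw": 3.5},{"tx": 0,"ty": 4,"tz": 0,"yaw": 0,"claw": 3.5},{"tx": 0,"ty": 4,"tz": 0,"yaw": 0,"claw": 3.5},{"tx": 0,"ty": 4,"tz": 0,"yaw": 0,"claw": 3.5},{"tx": 0,"ty": 4,"tz": 0,"yaw": 0,"claw": 3.5},{"tx": 0,"ty": 4,"tz": 0,"yaw": 0,"claw": 3.5},{"tx": 0,"ty": 4,"tz": 0,"yaw": 0,"claw": 3.5}]}}

```text
time_s: 16.95
position: [0.5431, 0.2499, 0.1531]
tool_rot: [[0.997, -0.08, -0.0], [-0.08, -0.997, -0.0], [-0.0, 0.0, -1.0]]
ft_force: [0.5, -0.1, 0.3]
grip_width: 0.0351
gripper_force: 0.0
```

```bash
python3 - <<'E'
from h import *
p,d=env.get_image("top");s,_=env.get_image("side")
print(env.observe()["position"])
cv2.imwrite("pics/c6.png",np.hstack([cv2.resize(p[170:230,230:350],(600,300),interpolation=cv2.INTER_CUBIC),np.zeros((300,1,3),np.uint8)])[:,:,::-1])
C=cloud("top",d);X,Y,Z=C[...,0],C[...,1],C[...,2]
for y in(-.213,-.142):
    m=(abs(X-.54)<.09)&(abs(Y-y)<.02)&(Z>.039)&(Z<.06);print(np.median(Z[m]),np.median(Z[m&(X<.51)]),np.median(Z[m&(X>.57)]),fit(C[m]))
z=np.load("top0.npz");D=cloud("top",z["d"]);P=z["p"]
# bar: bright strip vs dark; per-row peak near col 243
for im in (P,):
    g=cv2.cvtColor(im,cv2.COLOR_RGB2GRAY).astype(float)
    for r in range(178,214,3): print(r,g[r,236:256].astype(int).tolist())
E
```

```text
[0.54255308 0.25228326 0.15287977]
0.04593271659826148 0.04638523427325625 0.04529770984890158 (167, 'mean', array([ 536.6, -214.4]), 'rect', array([ 537.3, -210.4]), array([ 29.7, 107.6]), 'deg', 175.7)
0.04614223404032647 0.04628129218529209 0.04733609027156582 (164, 'mean', array([ 545.3, -143.6]), 'rect', array([ 546.1, -142.7]), array([ 18.7, 109.3]), 'deg', 175.2)
178 [135, 136, 138, 137, 133, 121, 133, 139, 132, 139, 137, 135, 137, 138, 136, 136, 138, 137, 135, 134]
181 [138, 136, 137, 139, 131, 109, 143, 137, 69, 63, 62, 63, 63, 63, 71, 70, 66, 63, 66, 70]
184 [142, 136, 137, 139, 129, 116, 151, 132, 77, 85, 98, 137, 139, 137, 134, 138, 139, 138, 140, 143]
187 [138, 139, 139, 138, 134, 124, 153, 121, 68, 75, 89, 130, 131, 129, 130, 132, 131, 132, 138, 151]
190 [138, 138, 137, 139, 135, 132, 152, 118, 81, 84, 99, 137, 138, 137, 138, 140, 137, 131, 121, 150]
193 [140, 139, 138, 137, 136, 140, 152, 111, 86, 84, 103, 137, 135, 139, 138, 139, 139, 138, 136, 151]
196 [139, 137, 137, 132, 118, 142, 149, 104, 85, 85, 101, 138, 136, 138, 140, 140, 139, 135, 125, 147]
199 [139, 136, 137, 134, 119, 149, 138, 85, 85, 86, 101, 136, 141, 140, 138, 137, 138, 137, 129, 117]
202 [137, 138, 135, 132, 116, 152, 128, 75, 87, 103, 140, 137, 138, 140, 138, 137, 137, 141, 146, 120]
205 [141, 138, 139, 134, 127, 152, 118, 77, 86, 101, 138, 140, 139, 139, 140, 138, 139, 143, 152, 105]
208 [139, 140, 141, 137, 135, 153, 117, 80, 87, 102, 138, 138, 137, 141, 139, 138, 134, 132, 147, 87]
211 [139, 139, 140, 135, 133, 148, 85, 74, 76, 75, 83, 85, 80, 88, 87, 88, 87, 85, 112, 83]
```

View pics/c6.png

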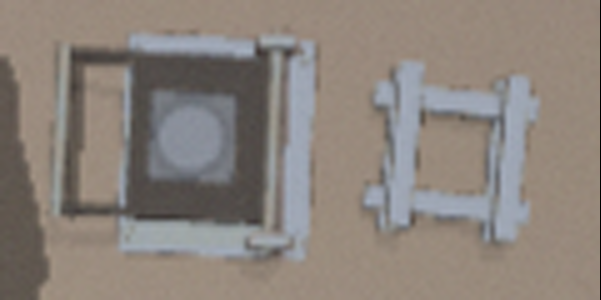

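Both slats lie on the crib square and level at (537,-214) and (545,-144) mm. Next I locate the bar from depth.

```bash
python3 - <<'E'
from h import *
for n in("top","side"):
    z=np.load(n+"0.npz");C=cloud(n,z["d"]);X,Y,Z=C[...,0],C[...,1],C[...,2]
    m=(abs(X-.54)<.045)&(Y>.065)&(Y<.12)&(Z>.04)&(Z<.075)
    print(n,np.median(Z[m]),fit(C[m]))
    for r in ((184,190,196,202,207) if n=="top" else ()):
        print(r,[(c,np.round(C[r,c]*1000).astype(int).tolist()) for c in range(239,248)])
    if n=="side":
        for c in (250,262,274): print(c,[(r,np.round(C[r,c]*1000).astype(int).tolist()) for r in range(200,212)])
    m=(abs(X-.54)<.1)&(Y>.065)&(Y<.12)&(Z>.04)&(Z<.075)
    print("bar x range",np.percentile(X[m],[1,50,99]))
    m=(abs(X-.54)<.04)&(Y>-.075)&(Y<-.03)&(Z>.055)&(Z<.09)
    print("hinge strip",np.median(Z[m]),fit(C[m]))
E
```

```text
top 0.06022268466728686 (92, 'mean', array([535.8,  83.6]), 'rect', array([540. ,  78.9]), array([90.2, 23. ]), 'deg', 1.9)
184 [(239, [593, 96, -4]), (240, [592, 93, 3]), (241, [584, 88, 60]), (242, [585, 85, 58]), (243, [585, 81, 61]), (244, [592, 79, 8]), (245, [593, 76, 1]), (246, [593, 72, 1]), (247, [592, 69, 4])]
190 [(239, [572, 96, -5]), (240, [571, 92, 6]), (241, [565, 87, 56]), (242, [565, 84, 61]), (243, [565, 81, 61]), (244, [572, 79, 4]), (245, [571, 75, 6]), (246, [571, 72, 7]), (247, [572, 68, 0])]
196 [(239, [551, 95, -4]), (240, [551, 92, 4]), (241, [545, 87, 62]), (242, [544, 83, 64]), (243, [545, 80, 58]), (244, [552, 78, -3]), (245, [552, 75, -2]), (246, [551, 71, 5]), (247, [552, 68, 0])]
202 [(239, [530, 95, 1]), (240, [525, 89, 58]), (241, [525, 86, 61]), (242, [525, 83, 59]), (243, [531, 81, 2]), (244, [531, 78, 2]), (245, [531, 74, 0]), (246, [531, 71, 3]), (247, [531, 67, -2])]
207 [(239, [513, 94, 8]), (240, [509, 89, 53]), (241, [508, 86, 61]), (242, [509, 82, 57]), (243, [513, 80, 3]), (244, [513, 77, 4]), (245, [514, 74, -5]), (246, [513, 70, 8]), (247,
[... 605 characters left out ...]
6, 40, 38]), (201, [546, 39, 33]), (202, [545, 35, 27]), (203, [546, 37, 25]), (204, [548, 83, 59]), (205, [548, 90, 61]), (206, [548, 95, 62]), (207, [546, 37, 9]), (208, [546, 42, 8]), (209, [546, 44, 7]), (210, [546, 49, 7]), (211, [546, 48, 2])]
274 [(200, [510, 43, 39]), (201, [510, 40, 33]), (202, [509, 38, 27]), (203, [513, 85, 63]), (204, [594, 1159, 965]), (205, [513, 88, 58]), (206, [513, 94, 59]), (207, [509, 37, 7]), (208, [510, 46, 10]), (209, [510, 44, 5]), (210, [510, 46, 3]), (211, [510, 53, 4])]
bar x range [0.48687513 0.53634145 0.59682516]
hinge strip 0.060085396151985604 (146, 'mean', array([540.6, -43.6]), 'rect', array([540.1, -44.2]), array([31.3, 78.2]), 'deg', 178.3)
```

{"op": "servo_tool", "data": {"steps": [{"tx": 0,"ty": -4,"tz": -2,"yaw": 0.8,"claw": 3.5},{"tx": 0,"ty": -4,"tz": -2,"yaw": 0.8,"claw": 3.5},{"tx": 0,"ty": -4,"tz": -1,"yaw": 0,"claw": 3.5},{"tx": 0,"ty": -4,"tz": 0,"yaw": 0,"claw": 3.5},{"tx": 0,"ty": -0.7,"tz": 0,"yaw": 0,"claw": 3.5},{"tx": 0,"ty": 0,"tz": 0,"yaw": 0,"claw": 3.5},{"tx": 0,"ty": 0,"tz": 0,"yaw": 0,"claw": 3.5}]}}

```text
time_s: 17.75
position: [0.5434, 0.0818, 0.1033]
tool_rot: [[0.999, -0.052, 0.0], [-0.052, -0.999, 0.0], [0.0, -0.0, -1.0]]
ft_force: [0.2, 0.9, -0.2]
grip_width: 0.0349
gripper_force: 0.0
```

{"op": "servo_tool", "data": {"steps": [{"tx": 0,"ty": 0.4,"tz": -2,"yaw": 0,"claw": 3.5},{"tx": 0,"ty": 0,"tz": -2,"yaw": 0,"claw": 3.5},{"tx": 0,"ty": 0,"tz": -1,"yaw": 0,"claw": 3.5},{"tx": 0,"ty": 0,"tz": -1,"yaw": 0,"claw": 3.5},{"tx": 0,"ty": 0,"tz": -1,"yaw": 0,"claw": 3.5},{"tx": 0,"ty": 0,"tz": -1,"yaw": 0,"claw": 3.5},{"tx": 0,"ty": 0,"tz": 0,"yaw": 0,"claw": 3.5}]}}

```text
time_s: 18.45
position: [0.5428, 0.0853, 0.022]
tool_rot: [[0.999, -0.052, -0.002], [-0.052, -0.999, 0.0], [-0.002, -0.0, -1.0]]
ft_force: [0.3, 0.2, -0.8]
grip_width: 0.0352
gripper_force: 0.0
```

```bash
python3 - <<'E'
from h import *
s,d=env.get_image("side");C=cloud("side",d);o=env.observe();print(o["position"],o["ft_force"])
for c in (263,265): print(c,[(r,np.round(C[r,c]*1000).astype(int).tolist()) for r in range(190,220,2)])
cv2.imwrite("pics/c7.png",cv2.resize(s[150:230,215:315],(750,600),interpolation=cv2.INTER_CUBIC)[:,:,::-1])
E
```

```text
[0.54318165 0.08520811 0.02277193] [ 0.34661877 -0.38080601 -0.36960672]
263 [(190, [546, 120, 140]), (192, [547, 132, 143]), (194, [547, 140, 142]), (196, [547, 145, 140]), (198, [548, 149, 135]), (200, [548, 149, 128]), (202, [547, 141, 115]), (204, [547, 138, 105]), (206, [547, 129, 90]), (208, [546, 113, 69]), (210, [546, 117, 65]), (212, [546, 116, 57]), (214, [546, 114, 48]), (216, [544, 71, 2]), (218, [545, 81, 2])]
265 [(190, [541, 130, 148]), (192, [541, 130, 141]), (194, [542, 137, 139]), (196, [542, 148, 141]), (198, [542, 147, 134]), (200, [542, 149, 128]), (202, [542, 140, 113]), (204, [542, 140, 106]), (206, [541, 134, 95]), (208, [540, 113, 69]), (210, [540, 114, 63]), (212, [540, 112, 53]), (214, [540, 113, 46]), (216, [538, 74, 4]), (218, [539, 81, 2])]
```

View pics/c7.png

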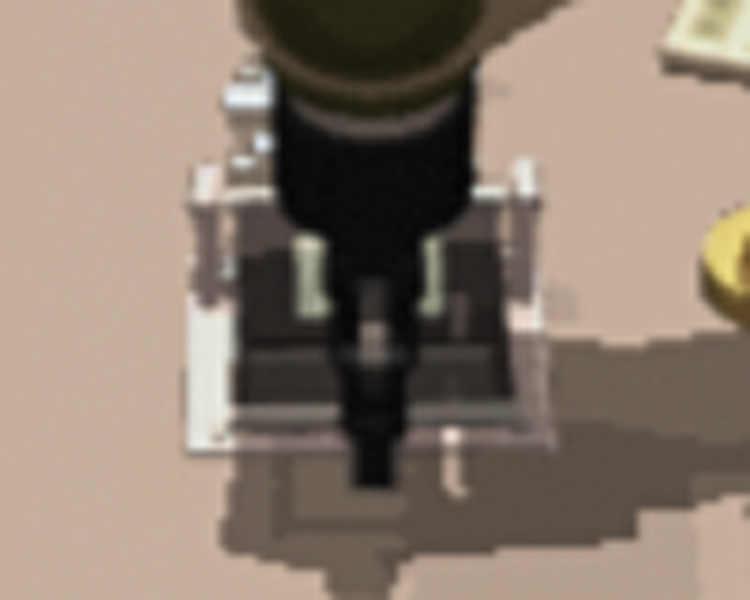

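The side crop shows the fingers straddling the bar at about pixel (264,205), with the near tip at z≈0.043. I'll lower 4 mm and close.

{"op": "servo_tool", "data": {"steps": [{"tx": 0,"ty": 0,"tz": -0.4,"yaw": 0,"claw": 3},{"tx": 0,"ty": 0,"tz": 0,"yaw": 0,"claw": 2},{"tx": 0,"ty": 0,"tz": 0,"yaw": 0,"claw": 1.2},{"tx": 0,"ty": 0,"tz": 0,"yaw": 0,"claw": 0.5},{"tx": 0,"ty": 0,"tz": 0,"yaw": 0,"claw": 0.5},{"tx": 0,"ty": 0,"tz": 0,"yaw": 0,"claw": 0.5},{"tx": 0,"ty": 0,"tz": 0,"yaw": 0,"claw": 0.5},{"tx": 0,"ty": 0,"tz": 0,"yaw": 0,"claw": 0.5}], "newtons": 30}}

```text
time_s: 19.3
position: [0.5435, 0.0867, 0.0194]
tool_rot: [[0.999, -0.052, 0.001], [-0.052, -0.999, 0.002], [0.001, -0.002, -1.0]]
ft_force: [0.4, 9.0, -0.1]
grip_width: 0.009
gripper_force: 29.2
```

Gripped: 9 mm, 29 N. The +9 N in y shows the bar is about 1.5 mm further towards +y, so I correct that and start the arc.

{"op": "servo_tool", "data": {"steps": [{"tx": 0,"ty": 0.15,"tz": 0.6,"yaw": 0,"claw": 0.5},{"tx": 0,"ty": -0.03,"tz": 0.6,"yaw": 0,"claw": 0.5},{"tx": 0,"ty": -0.06,"tz": 0.6,"yaw": 0,"claw": 0.5},{"tx": -0.01,"ty": -0.1,"tz": 0.6,"yaw": 0,"claw": 0.5},{"tx": -0.01,"ty": -0.12,"tz": 0.6,"yaw": 0,"claw": 0.5},{"tx": -0.01,"ty": -0.15,"tz": 0.6,"yaw": 0,"claw": 0.5},{"tx": 0,"ty": 0,"tz": 0,"yaw": 0,"claw": 0.5}]}}

```text
time_s: 20.0
position: [0.5434, 0.0821, 0.0561]
tool_rot: [[0.999, -0.052, 0.001], [-0.052, -0.999, 0.0], [0.001, -0.0, -1.0]]
ft_force: [2.5, 2.9, -1.2]
grip_width: 0.0087
gripper_force: 29.3
```

{"op": "servo_tool", "data": {"steps": [{"tx": -0.01,"ty": -0.17,"tz": 0.59,"yaw": 0,"claw": 0.5},{"tx": -0.01,"ty": -0.2,"tz": 0.58,"yaw": 0,"claw": 0.5},{"tx": -0.01,"ty": -0.22,"tz": 0.57,"yaw": 0,"claw": 0.5},{"tx": -0.01,"ty": -0.25,"tz": 0.56,"yaw": 0,"claw": 0.5},{"tx": -0.01,"ty": -0.27,"tz": 0.55,"yaw": 0,"claw": 0.5},{"tx": -0.02,"ty": -0.29,"tz": 0.53,"yaw": 0,"claw": 0.5},{"tx": -0.02,"ty": -0.32,"tz": 0.52,"yaw": 0,"claw": 0.5},{"tx": -0.02,"ty": -0.34,"tz": 0.51,"yaw": 0,"claw": 0.5},{"tx": -0.02,"ty": -0.36,"tz": 0.5,"yaw": 0,"claw": 0.5},{"tx": -0.02,"ty": -0.38,"tz": 0.48,"yaw": 0,"claw": 0.5},{"tx": -0.02,"ty": -0.4,"tz": 0.46,"yaw": 0,"claw": 0.5},{"tx": -0.02,"ty": -0.42,"tz": 0.44,"yaw": 0,"claw": 0.5},{"tx": 0,"ty": 0,"tz": 0,"yaw": 0,"claw": 0.5}]}}

```text
time_s: 21.3
position: [0.5425, 0.0473, 0.12]
tool_rot: [[0.999, -0.052, 0.005], [-0.052, -0.999, 0.003], [0.005, -0.003, -1.0]]
ft_force: [3.1, 11.7, 9.6]
grip_width: 0.0088
gripper_force: 29.6
```

{"op": "servo_tool", "data": {"steps": [{"tx": -0.02,"ty": -0.36,"tz": 0.47,"yaw": 0,"claw": 0.5},{"tx": -0.04,"ty": -0.38,"tz": 0.45,"yaw": 0,"claw": 0.5},{"tx": -0.04,"ty": -0.48,"tz": 0.39,"yaw": 0,"claw": 0.5},{"tx": -0.04,"ty": -0.49,"tz": 0.36,"yaw": 0,"claw": 0.5},{"tx": -0.04,"ty": -0.51,"tz": 0.34,"yaw": 0,"claw": 0.5},{"tx": -0.04,"ty": -0.52,"tz": 0.32,"yaw": 0,"claw": 0.5},{"tx": -0.04,"ty": -0.53,"tz": 0.29,"yaw": 0,"claw": 0.5},{"tx": -0.04,"ty": -0.55,"tz": 0.27,"yaw": 0,"claw": 0.5},{"tx": 0,"ty": 0,"tz": 0,"yaw": 0,"claw": 0.5}]}}

```text
time_s: 22.2
position: [0.5406, 0.0073, 0.1489]
tool_rot: [[0.999, -0.053, 0.008], [-0.053, -0.999, -0.0], [0.008, -0.0, -1.0]]
ft_force: [9.0, 3.4, 7.0]
grip_width: 0.0089
gripper_force: 30.3
```

{"op": "servo_tool", "data": {"steps": [{"tx": 0.06,"ty": -0.54,"tz": 0.3,"yaw": 0,"claw": 0.5},{"tx": 0.05,"ty": -0.55,"tz": 0.24,"yaw": 0,"claw": 0.5},{"tx": 0,"ty": -0.56,"tz": 0.19,"yaw": 0,"claw": 0.5},{"tx": 0,"ty": -0.57,"tz": 0.16,"yaw": 0,"claw": 0.5},{"tx": 0,"ty": -0.58,"tz": 0.14,"yaw": 0,"claw": 0.5},{"tx": 0,"ty": -0.5,"tz": 0.1,"yaw": 0,"claw": 0.5},{"tx": 0,"ty": -0.5,"tz": 0.06,"yaw": 0,"claw": 0.5},{"tx": 0,"ty": 0,"tz": 0,"yaw": 0,"claw": 0.5},{"tx": 0,"ty": 0,"tz": 0,"yaw": 0,"claw": 0.5}]}}

```text
time_s: 23.1
position: [0.5395, -0.0306, 0.1597]
tool_rot: [[0.999, -0.052, 0.001], [-0.052, -0.999, -0.0], [0.001, 0.0, -1.0]]
ft_force: [2.0, 2.1, 8.3]
grip_width: 0.0087
gripper_force: 31.0
```

{"op": "servo_tool", "data": {"steps": [{"tx": 0,"ty": -0.5,"tz": 0.12,"yaw": 0,"claw": 0.5},{"tx": 0,"ty": -0.5,"tz": 0.1,"yaw": 0,"claw": 0.5},{"tx": 0,"ty": -0.5,"tz": 0.06,"yaw": 0,"claw": 0.5},{"tx": 0,"ty": -0.4,"tz": 0,"yaw": 0,"claw": 0.5},{"tx": 0,"ty": -0.2,"tz": 0,"yaw": 0,"claw": 0.5},{"tx": 0,"ty": 0,"tz": 0,"yaw": 0,"claw": 0.5},{"tx": 0,"ty": 0,"tz": 0,"yaw": 0,"claw": 0.5}]}}

```text
time_s: 23.8
position: [0.5388, -0.0513, 0.1616]
tool_rot: [[0.999, -0.052, -0.001], [-0.052, -0.999, 0.0], [-0.001, -0.0, -1.0]]
ft_force: [-1.3, 0.6, 3.9]
grip_width: 0.0089
gripper_force: 30.6
```

```bash
python3 - <<'E'
from h import *
o=env.observe();print(o["position"],o["ft_force"])
s,d=env.get_image("side");t,dt=env.get_image("top")
cv2.imwrite("pics/c8.png",np.hstack([cv2.resize(s[110:210,215:315],(400,400),interpolation=cv2.INTER_CUBIC),cv2.resize(t[160:240,230:350][:, :80],(400,400),interpolation=cv2.INTER_CUBIC)])[:,:,::-1])
C=cloud("side",d);X,Y,Z=C[...,0],C[...,1],C[...,2]
# flap surface: points above hinge in the arms/panel
for a in np.arange(.07,.24,.01):
    m=(X>.475)&(X<.61)&(Y>-.11)&(Y<.0)&(abs(Z-a)<.005)
    m2=m&(abs(X-.54)>.035)
    if m2.sum()>2: print(round(a,2),m2.sum(),np.round(np.percentile(Y[m2],[10,50,90]),3),np.round(np.percentile(X[m2],[5,95]),3))
E
```

```text
[ 0.53883709 -0.05125345  0.16155169] [-1.34688993  0.55189846  3.85482781]
0.07 54 [-0.058 -0.052 -0.047] [0.476 0.606]
0.08 30 [-0.055 -0.052 -0.048] [0.487 0.589]
0.09 35 [-0.055 -0.052 -0.048] [0.486 0.59 ]
0.1 29 [-0.055 -0.051 -0.046] [0.486 0.589]
0.11 34 [-0.054 -0.052 -0.048] [0.486 0.591]
0.12 39 [-0.054 -0.05  -0.048] [0.483 0.592]
0.13 38 [-0.055 -0.051 -0.047] [0.484 0.59 ]
0.14 32 [-0.055 -0.051 -0.046] [0.485 0.59 ]
0.15 43 [-0.054 -0.051 -0.048] [0.484 0.592]
0.16 17 [-0.055 -0.052 -0.045] [0.484 0.591]
0.17 11 [-0.054 -0.051 -0.048] [0.484 0.591]
0.18 12 [-0.056 -0.053 -0.047] [0.484 0.591]
0.19 11 [-0.051 -0.05  -0.047] [0.485 0.591]
0.2 48 [-0.054 -0.05  -0.045] [0.483 0.593]
```

View pics/c8.png

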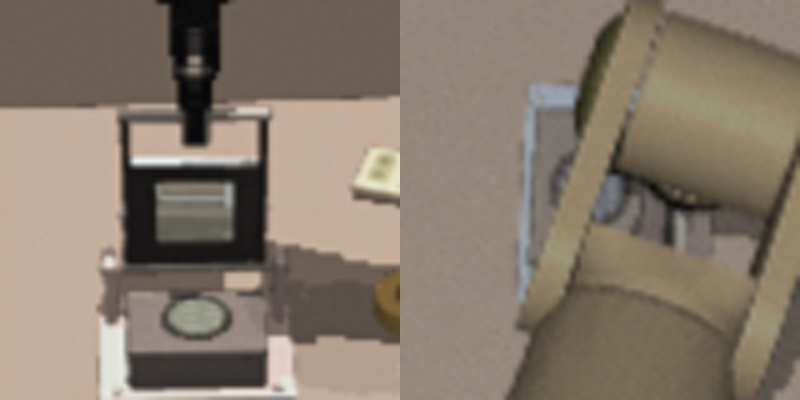

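The picture shows the flap standing upright in the fingers: its face is at y≈-0.051 at every height from z 0.08 to 0.20, so the lean is below 0.02 rad. I'll settle, then hand in.

{"op": "servo_tool", "data": {"steps": [{"tx": 0,"ty": -0.1,"tz": 0,"yaw": 0,"claw": 0.5},{"tx": 0,"ty": 0,"tz": 0,"yaw": 0,"claw": 0.5},{"tx": 0,"ty": 0,"tz": 0,"yaw": 0,"claw": 0.5},{"tx": 0,"ty": 0,"tz": 0,"yaw": 0,"claw": 0.5},{"tx": 0,"ty": 0,"tz": 0,"yaw": 0,"claw": 0.5},{"tx": 0,"ty": 0,"tz": 0,"yaw": 0,"claw": 0.5},{"tx": 0,"ty": 0,"tz": 0,"yaw": 0,"claw": 0.5}]}}

```text
time_s: 24.6
position: [0.5388, -0.0522, 0.1615]
tool_rot: [[0.999, -0.052, -0.001], [-0.052, -0.999, 0.0], [-0.001, -0.0, -1.0]]
ft_force: [-4.7, 1.2, 3.7]
grip_width: 0.0088
gripper_force: 30.6
```

```bash
python3 -c "
from rig import env
o=env.observe();print(o['position'],o['gripper_force'],o['time_s']);print(env.close_job())"
```

```text
[ 0.5388472  -0.05216398  0.16153349] 30.611707270145416 24.6
the job is handed in; nothing more can be done
None
```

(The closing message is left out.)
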